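Unlatch the carton dispenser with the push key

ROBOT

A 6-joint arm with a two-finger parallel gripper is mounted at the origin on the work surface. World frame = base frame: x ahead of the robot, y to its left, z up, the work surface at z = 0. Lengths are in mm, angles in rad, forces in N, time in s.
With the tool pointing down it reaches from about 350 to 875 mm from the base axis. Payload 4.2 kg.
Tool frame: the origin (TCP) lies at the very end of the fingers, on their centre line; the grasp point (between the pads) lies 19 mm behind it; z points along the fingers, y is the line along which they close (so a half turn about z gives the same grasp; the last joint's range is limited). The gripper opens to 85 mm and grips with 20 to 120 N. Pads are 22 mm wide; open, the fingers measure 114 mm over their backs; the gripper's body (76 mm by 85 mm) begins 54 mm behind the grasp point. The pads swing forward as they close: fully open they stand 13 mm farther back than shut.
Start: joints at [1.472, 0.385, 0.008, 0, -1.194, -0.259], TCP at [218.851, 585.409, 198.112] pointing down, gripper open.
Joint ranges: [-3.14, 3.14], [-1.21, 2.06], [-1.07, 1.41], [-3.16, 2.05], [-2.99, -0.16], [-3.1, 3.1]. Speed limits (rad/s): [2.79, 2.79, 3.14, 3.14, 3.14, 3.14].

INTERFACE

Orientations are given as a unit quaternion [x, y, z, w].
In Python, from bench import arm gives the robot as it stands. The module is installed in compiled form; this text tells all that it offers.
- The arm moves only by the tool drive_tool, never from a script. Its argument "targets" is a list of rows, each a list of 5 numbers: the closure, from -1 (fully open) to 1 (shut), then the shift along the tool's x, y, z in mm, then the turn about the tool's z in degrees. In form: [[grip, tx, ty, tz, roll], ...]. A call has 1 to 12 rows; each row is the pose to reach, as a shift and turn from the pose commanded when the call began, along the tool's axes at that moment; what a row does not reach only later rows make up. A row lasts 1/10 s, in which the tool goes at most 50 mm and 8.59 degrees, less where a joint would pass 70% of its speed; a pose out of reach is approached as far as the arm can. A call with a gripper value outside its range is refused whole. The fingers move at their own pace and stop on an object; the grip force is fixed at half the most. Time passes only in rows, so rows that repeat a pose let the fingers close. It gives the time, the measured TCP pose, the force, the opening and the grip force at its end, in the units of the state.
- arm.read_state(): the state, without advancing time (a new reading comes with each control period).
- arm.get_image(name): name is "side" or "top"; returns the picture (420x560x3 uint8, blue, green, red); there is no depth.
- arm.camera_params(name): a dict with "fov_y" (degrees; the focal length in pixels is half the picture's height over the tangent of half this angle, whatever the lens; pixels are square), "cx", "cy" (the principal point, pixels), "rvec" (rotation vector, rad) and "tvec" (3), from world to camera coordinates, as OpenCV has them. Camera axes: x right, y down, z forward; pixel columns grow to the right and rows downward; lengths in mm; the calibration is good to about 2 mm. A picture is of the moment at which its call begins. camera_params takes no time and is no camera call.
- arm.job_done(): hands the job in; it is judged then, once.
The state is a dict: "clock": time; "joints": joint angles; "joint_vel": joint speeds; "joint_efforts": joint torques, N m; "position": TCP position; "ee_rot": TCP orientation; "contact_force": force on the tool from outside, world axes, zero at the start; "wrist_torque": the same for the moment, N m; "gripper_width": finger opening in mm; "grasp_force": force on a finger pad.
Only numpy, scipy, OpenCV 4.12 (cv2) and the standard library are available. Lean on these libraries where they do the work, as an engineer would, in place of code of your own. Each camera call takes 0.05 s, during which the arm holds its last target. There are 200 camera calls.

TASK

The steel carton dispenser on the laundry counter needs refilling: take the wooden push key, push its dowel straight into the key hole in the dispenser's sloped service panel until the spring catch behind it lets go and the lid springs open by itself. Then draw the key out, lay it down flat on the counter (lay it, do not drop it) and let go, with the lid left wide open and nothing else on the counter shifted.

Things in the scene. Friction and masses are not known exactly. Their poses are not given: they have to be found in the camera images.
- dispenser: Fixed steel counter dispenser for detergent cartons, 240 x 220 (y) x 204 mm high. Origin on the counter, midway across, 110 mm in from its service side (-x); z up. The service panel slopes from (x -110, z 60) back to (x -12, z 200 mm), 35 deg off upright; the lid, the flat top, is hinged at x 130 mm. Its tray reaches x 163. Service side faces -y, turned up to 15 deg to the robot or 30 deg away.
- keyhole (a point): Centre of the mouth of the key hole: round, 25 mm, in a black plastic bush 50 mm square that stands 3 mm proud of the sloped panel, midway across, 147 mm above the counter. A straight guide 32 mm long, square to the panel: it runs inwards along the dispenser's +x and 35 deg downwards, direction (0.819, 0, -0.574) in the dispenser's frame. Axes as the dispenser's.
- catch_pad (a point): Middle of the catch's push pad, a 34 mm square steel plate on the axis of the hole, square to it, 40 mm in from the mouth when the catch is at rest. Seen only through the hole.
- catch (a joint): Spring catch behind the hole, in m: 0 = at rest, hooked over the lid's strike; slides level along the dispenser's +x to a stop at 0.014. It lets the lid go at about 0.008, with the key's tip some 47 mm in from the mouth of the hole; at the stop the tip is 51 mm in. It takes 3 to 8 N on the key and springs back to 0 when the key is withdrawn.
- lid (a joint): Hinged lid, in rad: 0 = shut (it rests within 0.02 of this while hooked), 1.3 = fully open, standing up at 75 deg on the far side. Once unhooked its hinge spring swings it up to 1.3 in about one second and holds it there.
- lid_edge (a point): Middle of the lid's free edge, the one next to the sloped panel; z 202 mm when shut.
- key: Loose push key, 200 mm long, 60 to 100 g: a square wooden handle 90 x 24 x 24 mm and, in line with it, a wooden dowel 14 mm thick that sticks out 110 mm. It lies on its handle, the dowel level and clear of the counter. Origin on the counter under the middle of the handle; x along the key to the dowel's tip, z up. The dowel points about +y, give or take 25 deg.
- key_grip (a point): Middle of the key's handle, on its axis, 12 mm above the counter as it lies: the place to grip.
- key_tip (a point): End of the key's dowel, on its axis, 155 mm from key_grip along the key's x.
- brush: Loose wooden scrubbing brush, 170 x 55 x 40 mm, lying bristles down beside the key; origin under the middle of its head, handle to -x. Leave alone.
- carton_a: Loose detergent carton, 50 x 100 x 66 mm, origin under its middle. Leave alone.
- carton_b: Another such carton. Leave alone.
- dosing_cup: Loose white plastic cup, 72 mm across, 65 mm high, origin under its middle. Leave alone.
- jug: Loose white detergent jug, 85 x 150 x 233 mm, origin under its middle. Leave alone.
- spray: Loose clear trigger-spray bottle, 74 mm across, 203 mm high, origin under its middle. Leave alone.
Not all that is in view belongs to the job. There is more than one size of the key; the one meant has the size given above.

How it is judged:
By the outcome, as a careful person would: the job done as asked, in the order asked, and still so for the second after the job is handed in, with the robot touching nothing.
It also fails if it takes over 51 s, if anything falls off the work surface, if the arm or the gripper's body presses on something with over 40 N, if the wrist force passes 120 N, or if a joint passes its speed limit or range.

## Working session

There is one attempt and no reset: what is moved stays moved. The work goes in short steps, Python scripts to look and compute and a tool call to move; the robot and the scene stay as the last step left them, time stands still between calls to the robot, and variables do not carry over. Pictures are saved under pics/ and viewed, at most 10 in all, crops included, and the job is handed in when it is done.

Besides the shell and the picture viewer there is one more tool, called after "Emit:" by a JSON object that holds its "op" and its "data", one argument or row to a line. drive_tool: Moves the arm, as the interface text tells. Its arguments: {"type":"object","properties":{"targets":{"type":"array","items":{"type":"array","items":{"type":"number"}}}},"required":["targets"]}

```bash
mkdir -p pics; cat > h.py <<'E'
import numpy as np, cv2
from bench import arm
from scipy.spatial.transform import Rotation as R
def cam(n):
    p=arm.camera_params(n); f=210/np.tan(np.radians(p['fov_y']/2))
    K=np.array([[f,0,p['cx']],[0,f,p['cy']],[0,0,1]])
    return K,np.array(p['rvec'],float).ravel(),np.array(p['tvec'],float).ravel()
def back(n,u,v,z):
    K,r,t=cam(n); M=R.from_rotvec(r).as_matrix(); c=-M.T@t
    d=M.T@np.linalg.inv(K)@[u,v,1]; return c+d*(z-c[2])/d[2]
def proj(n,P):
    K,r,t=cam(n); return cv2.projectPoints(np.array(P,float).reshape(-1,3),r,t,K,None)[0].reshape(-1,2)
E
python3 - <<'E'
from h import *
for n in('top','side'):
    cv2.imwrite(f'pics/{n}1.png',arm.get_image(n)); p=arm.camera_params(n); print(p)
    K,r,t=cam(n); print(-R.from_rotvec(r).as_matrix().T@t)
print(arm.read_state())
E
```

```text
{'fov_y': 49.13807822088839, 'cx': 283.8062622394639, 'cy': 208.38982056001413, 'rvec': array([ 2.09742539, -2.14537411,  0.18844099]), 'tvec': array([   1.50661313,  551.15303466, 1365.31101848])}
[ 291.32922311  -18.17934471 1443.13648345]
{'fov_y': 42.888258667266946, 'cx': 284.9582720370739, 'cy': 201.50144872965745, 'rvec': array([ 0.08569995, -2.94485447,  1.04681736]), 'tvec': array([ 533.6803661 ,  132.2491842 , 1786.66826933])}
[ 480.88152735 1053.9181281  1467.13926416]
{'clock': 0.1, 'joints': array([ 1.47156866e+00,  3.85469907e-01,  6.76963626e-03, -4.17514420e-04,
       -1.19401046e+00, -2.58565242e-01]), 'joint_vel': array([-0.00169412, -0.00226545,  0.00392323,  0.00051952, -0.00013796,
        0.00095883]), 'joint_efforts': array([-3.65522274e-04, -3.93321240e+01,  1.88929045e+01,  4.19791505e+00,
       -2.61735666e-03,  4.38426468e-06]), 'position': array([218.68712198, 584.86773811, 197.14231991]), 'ee_rot': array([ 9.84026488e-01, -1.78019429e-01, -1.17245644e-04,  9.69609820e-04]), 'contact_force': array([-0.03384855, -1.32546114,  0.54380382]), 'wrist_torque': array([-0.0269012 ,  0.04787903,  0.02332655]), 'grasp_force': 0.0, 'gripper_width': 85.36151418952367}
```

View pics/top1.png

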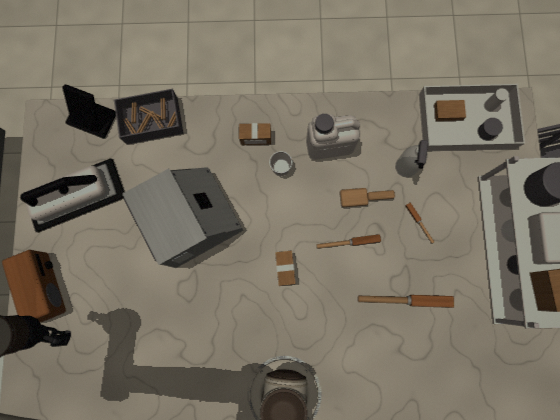

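View pics/side1.png

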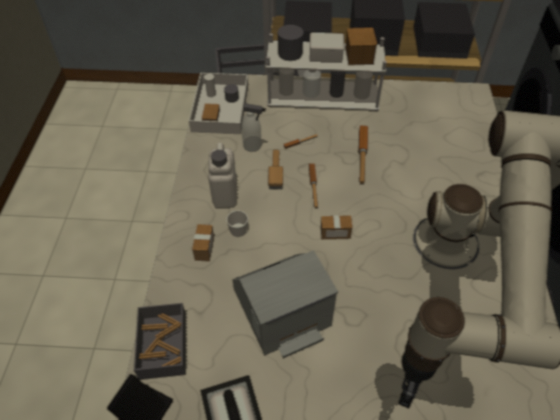

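```bash
python3 - <<'E'
from h import *
def L(a,b):
    A,B=back('top',*a,12),back('top',*b,12); print(A.round(),B.round(),np.linalg.norm(A-B).round())
L((380,239),(318,245));L((454,301),(359,298));L((407,204),(433,242))
for p in [(125,194),(180,167),(243,228),(173,264),(202,200)]: print(p,back('top',*p,0).round(),back('top',*p,147).round(),back('top',*p,202).round())
im=cv2.imread('pics/top1.png')
cv2.imwrite('pics/k.png',cv2.resize(im[180:320,305:465],None,fx=5,fy=4.0*1.25*0+5,interpolation=cv2.INTER_CUBIC)[:600])
cv2.imwrite('pics/d.png',cv2.resize(im[155:275,110:260],None,fx=5,fy=5,interpolation=cv2.INTER_CUBIC))
E
```

```text
[ 454. -309.   12.] [ 440. -115.   12.] 195.0
[ 259. -523.   12.] [ 275. -234.   12.] 289.0
[ 563. -401.   12.] [ 441. -473.   12.] 142.0
(125, 194) [620. 500.   0.] [586. 448. 147.] [574. 428. 202.]
(180, 167) [706. 324.   0.] [663. 290. 147.] [648. 276. 202.]
(243, 228) [500. 120.   0.] [479. 106. 147.] [471. 101. 202.]
(173, 264) [392. 340.   0.] [381. 304. 147.] [378. 290. 202.]
(202, 200) [594. 251.   0.] [563. 224. 147.] [552. 214. 202.]
```

View pics/k.png

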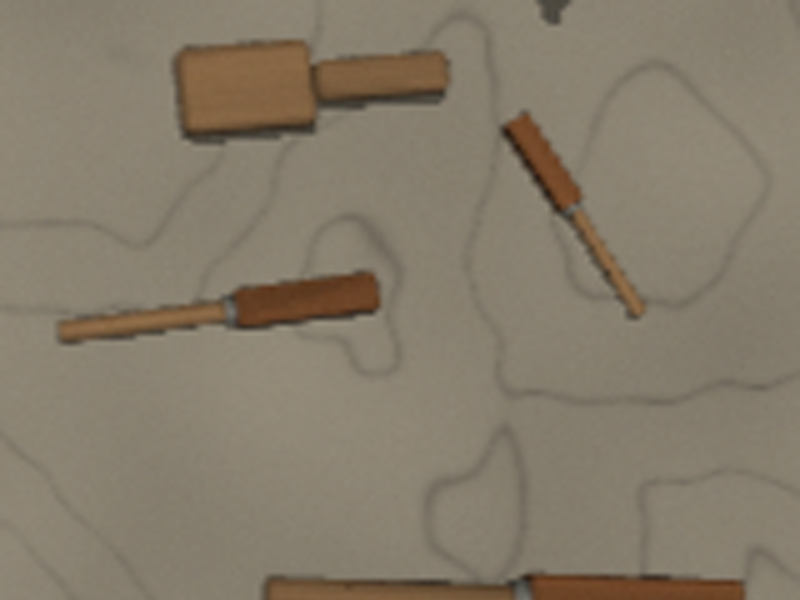

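View pics/d.png

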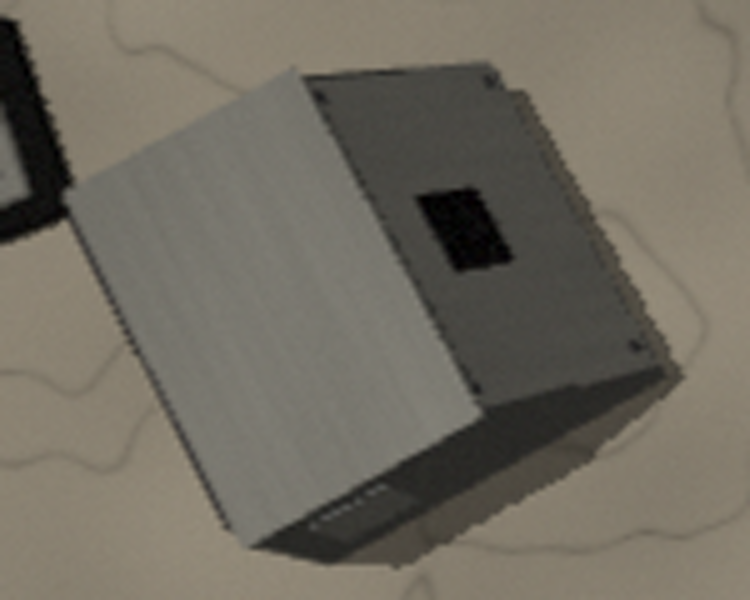

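```bash
cat > fit.py <<'E'
from h import *
from scipy.optimize import least_squares
def fit(cam_,P,uv,x0):
    P=np.array(P,float);uv=np.array(uv,float)
    def w(s): c,d=np.cos(s[2]),np.sin(s[2]); return np.c_[s[0]+c*P[:,0]-d*P[:,1],s[1]+d*P[:,0]+c*P[:,1],P[:,2]]
    r=least_squares(lambda s:(proj(cam_,w(s))-uv).ravel(),x0,x_scale=[100,100,1]); return r.x,r.fun.reshape(-1,2).round(1)
E
python3 - <<'E'
from fit import *
f=lambda L,o:[((a+.5)/5-.5+o[0],(b+.5)/5-.5+o[1]) for a,b in L]
s,e=fit('top',[(-12,-110,203),(-12,110,203),(130,-110,204),(130,110,204),(-51.5,0,147)],f([(300,70),(483,408),(68,195),(248,547),(465,229)],(110,155)),[520,260,2.0])
print('disp',s[:2].round(1),np.degrees(s[2]).round(2),e.tolist())
c,d=np.cos(s[2]),np.sin(s[2]);print('mouth',s[0]-51.5*c,s[1]-51.5*d)
s,e=fit('top',[(-45,0,12),(45,0,12),(155,0,12)],f([(379,290),(234,312),(59,330)],(305,180)),[450,-260,1.6])
print('key',s[:2].round(1),np.degrees(s[2]).round(2),e.tolist())
E
```

```text
disp [539.4 265. ] 118.55 [[-0.6, 0.6], [-0.4, 0.8], [0.1, 0.2], [0.1, -0.9], [0.9, -0.7]]
mouth 564.0278684676532 219.78196974778288
key [ 452.8 -264.7] 95.77 [[-0.3, 0.3], [0.1, -0.5], [0.2, 0.2]]
```

Emit:
{"op": "drive_tool", "data": {
  "targets": [
    [-1, 0, 0, -60, 0],
    [-1, 0, 0, -60, 0],
    [-1, 517, 714, -60, 63.7],
    [-1, 517, 714, -60, 63.7],
    [-1, 517, 714, -60, 63.7],
    [-1, 517, 714, -60, 63.7],
    [-1, 517, 714, -60, 63.7],
    [-1, 517, 714, -60, 63.7],
    [-1, 517, 714, -60, 63.7],
    [-1, 517, 714, -60, 63.7],
    [-1, 517, 714, -60, 63.7],
    [-1, 517, 714, -60, 63.7]
  ]
}}

```text
clock: 1.3
position: [351.7, 101.6, 258.6]
ee_rot: [0.742, -0.67, 0.0, -0.001]
contact_force: [1.2, 0.3, 0.0]
gripper_width: 85.9
grasp_force: 0.0
```

```bash
cat > go.py <<'E'
import sys
from h import *
# usage: go.py x y z yaw -> shift needed from the measured pose
def go(x,y,z,yaw):
    s=arm.read_state(); q=R.from_quat(s['ee_rot']); d=q.inv().apply(np.array([x,y,z])-s['position']); X=q.apply([1,0,0])
    cur=np.degrees(np.arctan2(X[1],X[0])); roll=-((yaw-cur+180)%360-180)
    print('pos',s['position'].round(1),'yaw',cur.round(1),'z',q.apply([0,0,1]).round(3),'F',s['contact_force'].round(1),'w',round(float(s['gripper_width']),1),'gf',round(float(s['grasp_force']),1),'t',round(s['clock'],2))
    print('move',d.round(1),'roll',round(roll,1), 'dist',np.linalg.norm(d).round())
if len(sys.argv)>4: go(*map(float,sys.argv[1:5]))
E
python3 go.py 452.8 -264.7 60 -84.2
```

```text
pos [351.7 101.6 258.6] yaw -84.1 z [ 0.002  0.001 -1.   ] F [1.2 0.3 0. ] w 85.9 gf 0.0 t 1.3
move [375.  -62.7 198.2] roll 0.1 dist 429.0
```

Emit:
{"op": "drive_tool", "data": {
  "targets": [
    [-1, 375, -63, 100, 0],
    [-1, 375, -63, 100, 0],
    [-1, 375, -63, 100, 0],
    [-1, 375, -63, 100, 0],
    [-1, 375, -63, 100, 0],
    [-1, 375, -63, 100, 0],
    [-1, 375, -63, 100, 0],
    [-1, 375, -63, 100, 0],
    [-1, 375, -63, 100, 0],
    [-1, 375, -63, 100, 0]
  ]
}}

```text
clock: 2.3
position: [451.9, -264.1, 157.2]
ee_rot: [0.741, -0.671, -0.001, 0.0]
contact_force: [-0.2, -0.1, 0.5]
gripper_width: 85.6
grasp_force: 0.0
```

```bash
python3 go.py 452.8 -264.7 3 -84.2
```

```text
pos [ 451.9 -264.1  157.2] yaw -84.3 z [-0.002  0.    -1.   ] F [-0.2 -0.1  0.5] w 85.6 gf 0.0 t 2.3
move [  0.7  -1.1 154.2] roll -0.1 dist 154.0
```

Emit:
{"op": "drive_tool", "data": {
  "targets": [
    [-1, 0.7, -1, 50, 0],
    [-1, 0.7, -1, 100, 0],
    [-1, 0.7, -1, 140, 0],
    [-1, 0.7, -1, 153, 0],
    [-1, 0.7, -1, 153, 0],
    [0, 0.7, -1, 153, 0],
    [1, 0.7, -1, 153, 0],
    [1, 0.7, -1, 153, 0],
    [1, 0.7, -1, 153, 0],
    [1, 0.7, -1, 153, 0],
    [1, 0.7, -1, 153, 0],
    [1, 0.7, -1, 153, 0]
  ]
}}

```text
clock: 3.5
position: [453.4, -264.0, 5.2]
ee_rot: [0.742, -0.67, 0.0, -0.0]
contact_force: [-0.2, -0.3, -0.3]
gripper_width: -0.1
grasp_force: 0.0
```

```bash
python3 go.py 452.8 -264.7 3 -84.2
```

```text
pos [ 453.4 -264.     5.2] yaw -84.2 z [ 0. -0. -1.] F [-0.2 -0.3 -0.3] w -0.1 gf 0.0 t 3.5
move [0.6 0.6 2.2] roll -0.0 dist 2.0
```

```bash
python3 - <<'E'
from h import *
im=arm.get_image('top'); sd=arm.get_image('side')
a=cv2.resize(im[180:300,300:460],(640,480)); p=proj('side',[452,-264,12])[0].astype(int); print(p,proj('top',[[452.8,-264.7,12],[437,-110,12]]))
y,x=p[1],p[0]; b=cv2.resize(sd[y-60:y+60,x-80:x+80],(640,480))
cv2.imwrite('pics/g.png',cv2.resize(np.hstack([a,b]),(800,300)))
E
```

```text
[311 173] [[365.79530074 239.70197092]
 [316.4553337  245.86911961]]
```

View pics/g.png

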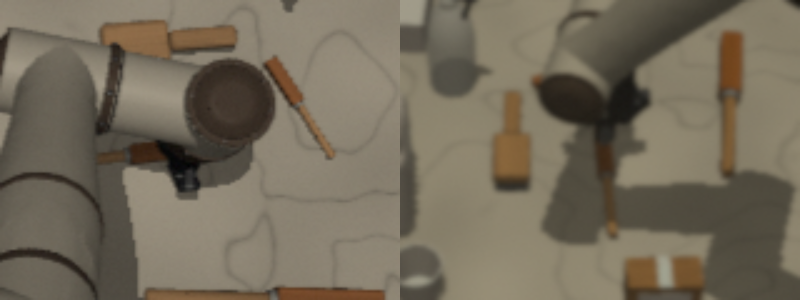

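```bash
python3 - <<'E'
from h import *
print('side tip,rear',back('side',316.5,207,12),back('side',312,165,12),back('side',313,171,12))
for n in('top','side'): print(n,proj(n,[[219,585,197],[219,585,270],[453,-264,5],[453,-264,60],[453,-264,100],[453,-264,160]]).round().tolist())
im=cv2.imread('pics/side1.png'); a=cv2.resize(im[140:230,270:390],(480,360),interpolation=cv2.INTER_CUBIC)
b=arm.get_image('side'); b=cv2.resize(b[140:230,270:390],(480,360),interpolation=cv2.INTER_CUBIC)
c=cv2.imread('pics/side1.png')[330:420,360:480]; c=cv2.resize(c,(480,360))
t=cv2.resize(cv2.imread('pics/top1.png')[290:380,0:120],(480,360))
cv2.imwrite('pics/g2.png',cv2.resize(np.vstack([np.hstack([a,b]),np.hstack([t,c])]),(800,600)))
E
```

```text
side tip,rear [ 430.89395154 -110.36826629   12.        ] [ 451.48099551 -309.02806964   12.        ] [ 447.05861019 -279.09792886   12.        ]
top [[61.0, 327.0], [46.0, 329.0], [365.0, 240.0], [368.0, 238.0], [371.0, 236.0], [374.0, 234.0]]
side [[404.0, 391.0], [409.0, 379.0], [311.0, 175.0], [312.0, 165.0], [312.0, 157.0], [313.0, 145.0]]
```

View pics/g2.png

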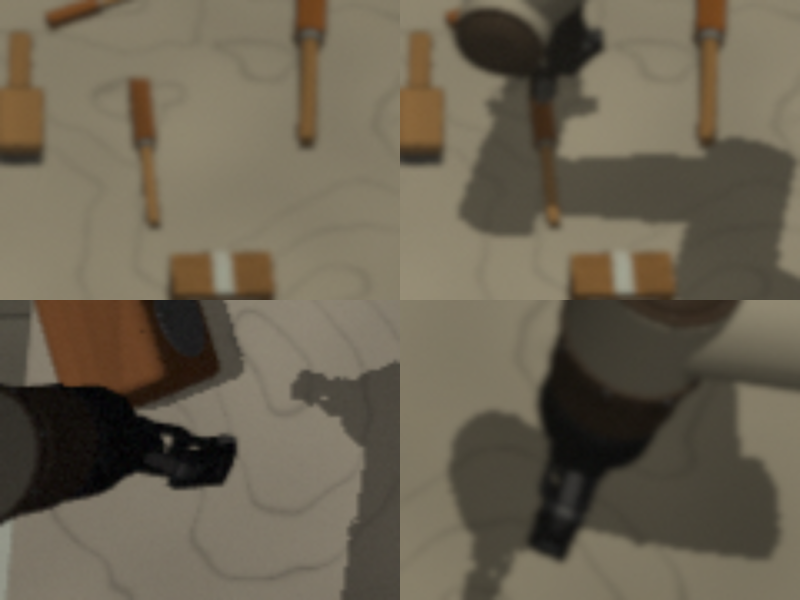

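Emit:
{"op": "drive_tool", "data": {
  "targets": [
    [1, 0, 0, -50, 0],
    [1, 0, 0, -80, 0],
    [1, 0, 0, -80, 0],
    [1, 0, 0, -80, 0]
  ]
}}

```text
clock: 4.05
position: [453.5, -263.8, 85.6]
ee_rot: [0.742, -0.671, 0.001, -0.001]
contact_force: [-0.3, 0.7, -0.3]
gripper_width: -0.1
grasp_force: 0.0
```

```bash
python3 - <<'E'
from h import *
s=arm.read_state();p=s['position'];print(p,s['gripper_width'])
b=arm.get_image('side'); t=arm.get_image('top')
for n in('top','side'): print(proj(n,[p,p+[0,0,19],p+[0,0,73]]).round(1).tolist())
cv2.imwrite('pics/side3.png',b); cv2.imwrite('pics/top3.png',t)
A=cv2.resize(t[200:290,320:420],(400,360),interpolation=cv2.INTER_CUBIC);B=cv2.resize(b[120:210,270:370],(400,360),interpolation=cv2.INTER_CUBIC)
o=np.hstack([A,B]); o=np.clip(o.astype(float)*1.6,0,255).astype('uint8')
cv2.imwrite('pics/g3.png',o)
E
```

```text
[ 453.45548682 -263.83117571   85.57570415] -0.05609175776130567
[[369.6, 236.6], [370.7, 235.8], [374.1, 233.4]]
[[312.0, 160.1], [312.3, 156.4], [312.9, 145.5]]
```

View pics/g3.png

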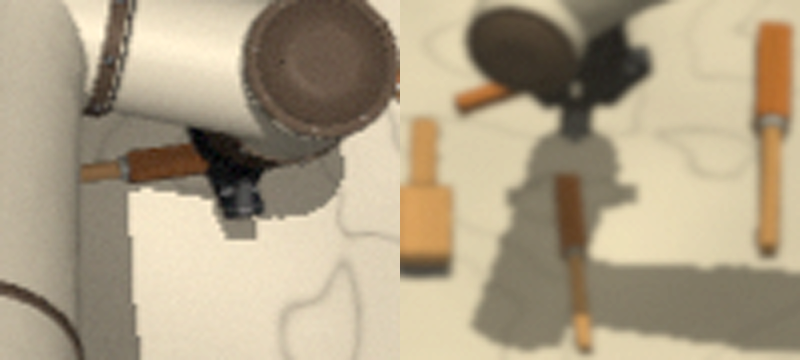

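```bash
python3 - <<'E'
from h import *
s=arm.read_state();print(s['joints'].round(3),s['position'].round(1))
for dz in(0,10,20,30,40): print(dz,proj('side',[[453.5,-263.8,85.6+dz]]).round(1).tolist(),'start',proj('side',[[219+.35*o,585+.937*o,198+dz] for o in(43,57)]).round(1).tolist(),proj('top',[[219-.35*o,585-.937*o,198+dz] for o in(43,57)]).round(1).tolist())
E
```

```text
[-0.218  0.331 -0.394 -0.001 -0.848  0.319] [ 452.3 -263.6   84.1]
0 [[312.0, 160.1]] start [[398.8, 407.6], [397.1, 413.2]] [[75.4, 332.4], [80.3, 334.2]]
10 [[312.1, 158.2]] start [[399.5, 406.2], [397.8, 411.8]] [[73.7, 332.8], [78.6, 334.6]]
20 [[312.3, 156.2]] start [[400.3, 404.7], [398.6, 410.4]] [[71.9, 333.1], [76.8, 334.9]]
30 [[312.4, 154.2]] start [[401.0, 403.3], [399.3, 409.0]] [[70.1, 333.4], [75.1, 335.3]]
40 [[312.5, 152.2]] start [[401.8, 401.8], [400.1, 407.5]] [[68.3, 333.7], [73.3, 335.6]]
```

Emit:
{"op": "drive_tool", "data": {
  "targets": [
    [1, 0, 50, 0, 0],
    [1, 0, 60, 40, 0],
    [1, 0, 60, 80, 0],
    [1, 0, 60, 84, 0],
    [1, 0, 60, 88, 0],
    [1, 0, 60, 91, 0],
    [1, 0, 60, 94, 0],
    [1, 0, 60, 94, 0]
  ]
}}

```text
clock: 4.95
position: [394.4, -270.1, -8.3]
ee_rot: [0.742, -0.67, 0.001, -0.0]
contact_force: [1.7, 0.2, -0.1]
gripper_width: -0.0
grasp_force: 0.0
```

```bash
python3 go.py 452.8 -264.7 3 -84.2
```

```text
pos [ 394.4 -270.1   -8.3] yaw -84.2 z [ 0.001 -0.    -1.   ] F [ 1.7  0.2 -0.1] w -0.0 gf 0.0 t 4.95
move [  0.6 -58.7 -11.2] roll 0.0 dist 60.0
```

Emit:
{"op": "drive_tool", "data": {
  "targets": [
    [1, 0, 0, 3, 0],
    [1, 0, 0, 6, 0],
    [1, 0, 0, 8, 0],
    [1, 0, 0, 10, 0],
    [1, 0, 0, 10, 0]
  ]
}}

```text
clock: 5.45
position: [393.4, -269.9, -19.2]
ee_rot: [0.742, -0.67, -0.0, 0.0]
contact_force: [0.4, -0.0, 0.4]
gripper_width: 0.2
grasp_force: 0.0
```

Emit:
{"op": "drive_tool", "data": {
  "targets": [
    [1, 0, 0, 2, 0],
    [1, 0, 0, 4, 0],
    [1, 0, 0, 6, 0],
    [1, 0, 0, 6, 0]
  ]
}}

```text
clock: 5.85
position: [393.4, -269.9, -25.2]
ee_rot: [0.742, -0.67, -0.0, 0.0]
contact_force: [0.3, 0.3, 0.1]
gripper_width: 0.1
grasp_force: 0.0
```

Emit:
{"op": "drive_tool", "data": {
  "targets": [
    [1, 0, 0, 2, 0],
    [1, 0, 0, 4, 0],
    [1, 0, 0, 4, 0]
  ]
}}

```text
clock: 6.15
position: [393.4, -269.9, -29.2]
ee_rot: [0.742, -0.67, -0.0, 0.0]
contact_force: [0.3, -0.5, 0.3]
gripper_width: -0.2
grasp_force: 0.0
```

Emit:
{"op": "drive_tool", "data": {
  "targets": [
    [1, 0, 0, 1.5, 0],
    [1, 0, 0, 3, 0],
    [1, 0, 0, 3, 0]
  ]
}}

```text
clock: 6.45
position: [393.5, -269.9, -32.1]
ee_rot: [0.742, -0.67, -0.0, 0.0]
contact_force: [0.1, 0.1, -0.2]
gripper_width: 0.1
grasp_force: 0.0
```

Emit:
{"op": "drive_tool", "data": {
  "targets": [
    [1, 0, 0, 1.5, 0],
    [1, 0, 0, 3, 0],
    [1, 0, 0, 3, 0]
  ]
}}

```text
clock: 6.75
position: [393.8, -270.1, -33.2]
ee_rot: [0.742, -0.67, 0.0, 0.0]
contact_force: [-3.1, 3.5, 16.5]
gripper_width: 0.3
grasp_force: 8.0
```

Emit:
{"op": "drive_tool", "data": {
  "targets": [
    [0, 0.8, 0, -40, 0],
    [-1, 0.8, 0, -75, 0],
    [-1, 0.8, -30, -75, 0],
    [-1, 0.8, -59.5, -75, 0],
    [-1, 0.8, -59.5, -75, 0],
    [-1, 0.8, -59.5, -40, 0],
    [-1, 0.8, -59.5, -4, 0],
    [-1, 0.8, -59.5, -4, 0],
    [0.2, 0.8, -59.5, -4, 0],
    [1, 0.8, -59.5, -4, 0],
    [1, 0.8, -59.5, -4, 0],
    [1, 0.8, -59.5, -4, 0]
  ]
}}

```text
clock: 7.95
position: [453.8, -265.1, -29.5]
ee_rot: [0.742, -0.67, 0.001, -0.001]
contact_force: [0.2, 0.3, -0.1]
gripper_width: 28.2
grasp_force: 0.0
```

Emit:
{"op": "drive_tool", "data": {
  "targets": [
    [1, 0, 0, 0, 0],
    [1, 0, 0, 0, 0],
    [1, 0, 0, 0, 0]
  ]
}}

```text
clock: 8.25
position: [454.1, -265.1, -29.3]
ee_rot: [0.742, -0.67, 0.001, -0.001]
contact_force: [-0.8, 0.7, 6.2]
gripper_width: 23.4
grasp_force: 59.9
```

```bash
python3 go.py 452.8 -264.7 60 -84.2
```

```text
pos [ 454.1 -265.1  -29.3] yaw -84.2 z [ 0.003 -0.001 -1.   ] F [-0.8  0.7  6.2] w 23.4 gf 59.9 t 8.25
move [ -0.4   1.  -89.4] roll 0.0 dist 89.0
```

Emit:
{"op": "drive_tool", "data": {
  "targets": [
    [1, 0, 0, -30, 0],
    [1, 0, 0, -75, 0],
    [1, 0, 0, -120, 0],
    [1, 0, 0, -170, 0],
    [1, -20, 0, -215, -8],
    [1, -60, 0, -229, -16],
    [1, -105, 0, -229, -24],
    [1, -150, 3, -229, -32],
    [1, -195, 5, -229, -40],
    [1, -240, 7, -229, -48],
    [1, -285, 8, -229, -56],
    [1, -330, 9, -229, -64]
  ]
}}

```text
clock: 9.45
position: [409.6, 64.2, 198.5]
ee_rot: [0.985, -0.173, 0.0, -0.0]
contact_force: [0.5, 0.4, -0.3]
gripper_width: 22.6
grasp_force: 59.0
```

```bash
python3 go.py 387.8 250.8 200 28.55
```

```text
pos [409.6  64.2 198.5] yaw -19.9 z [ 0.001  0.001 -1.   ] F [ 0.5  0.4 -0.3] w 22.6 gf 59.0 t 9.45
move [ -84.  -168.1   -1.4] roll -48.4 dist 188.0
```

Emit:
{"op": "drive_tool", "data": {
  "targets": [
    [1, -20, -40, 0, -8],
    [1, -40, -80, 0, -16],
    [1, -60, -120, 0, -24],
    [1, -75, -150, 0, -32],
    [1, -84, -168, -1, -40],
    [1, -84, -168, -1, -48.4],
    [1, -84, -168, -1, -48.4],
    [1, -84, -168, -1, -48.4]
  ]
}}

```text
clock: 10.25
position: [389.5, 248.9, 199.1]
ee_rot: [0.97, 0.242, -0.0, -0.0]
contact_force: [0.7, 0.4, -0.2]
gripper_width: 22.7
grasp_force: 58.9
```

```bash
python3 go.py 387.8 250.8 177 28.55; cat > keyview.py <<'E'
# project key (grip at reported tcp, axis rep z+41.3) for pitch angles into side view
from h import *
import sys
s=arm.read_state(); p=s['position']+[0,0,41.3]; q=R.from_quat(s['ee_rot']); X=-q.apply([1,0,0]); X[2]=0; X/=np.linalg.norm(X)
def pts(n):
  for a in (0,15,25,30,35,40,45):
    a_=np.radians(a); d=np.cos(a_)*X+[0,0,-np.sin(a_)]
    print(n,a,proj(n,[p-45*d,p+45*d,p+155*d]).round(1).tolist())
E
python3 - <<'E'
from keyview import *
pts('side')
im=arm.get_image('side'); cv2.imwrite('pics/side4.png',im)
c=im[260:380,300:460]; cv2.imwrite('pics/p4.png',np.clip(cv2.resize(c,(800,600),interpolation=cv2.INTER_CUBIC)*1.4,0,255).astype('uint8'))
E
```

```text
pos [389.5 248.9 199.1] yaw 28.0 z [-0. -0. -1.] F [ 0.7  0.4 -0.2] w 22.7 gf 58.9 t 10.25
move [-0.6 -2.5 22.1] roll -0.5 dist 22.0
side 0 [[318.6, 264.3], [347.8, 252.7], [382.2, 239.0]]
side 15 [[319.3, 261.8], [346.9, 255.3], [378.6, 247.8]]
side 25 [[320.4, 259.9], [345.8, 257.1], [374.6, 253.8]]
side 30 [[321.1, 259.0], [345.1, 258.0], [372.2, 256.9]]
side 35 [[321.8, 258.0], [344.4, 258.9], [369.5, 259.9]]
side 40 [[322.7, 257.0], [343.5, 259.8], [366.6, 262.9]]
side 45 [[323.6, 256.1], [342.6, 260.7], [363.5, 265.8]]
```

Emit:
{"op": "drive_tool", "data": {
  "targets": [
    [1, -0.6, -2.5, 10, -0.5],
    [1, -0.6, -2.5, 18, -0.5],
    [1, -0.6, -2.5, 22, -0.5],
    [1, -0.6, -2.5, 25, -0.5],
    [1, -0.6, -2.5, 28, -0.5],
    [1, -0.6, -2.5, 28, -0.5]
  ]
}}

```text
clock: 10.9
position: [388.3, 250.6, 173.9]
ee_rot: [0.969, 0.248, 0.001, 0.001]
contact_force: [-7.2, -3.8, 14.9]
gripper_width: 22.8
grasp_force: 61.1
```

Emit:
{"op": "drive_tool", "data": {
  "targets": [
    [1, 0, 0, 2, 0],
    [1, 0, 0, 4, 0],
    [1, 0, 0, 4, 0]
  ]
}}

```text
clock: 11.2
position: [388.4, 250.6, 172.0]
ee_rot: [0.969, 0.249, 0.001, 0.0]
contact_force: [-13.5, -6.4, 26.7]
gripper_width: 22.5
grasp_force: 63.5
```

```bash
cat > tip.py <<'E'
from keyview import *
def tan(n,x0,x1,y0,y1,name=None):
    im=arm.get_image(n)
    if name: cv2.imwrite(name,im)
    c=im[y0:y1,x0:x1]; h=cv2.cvtColor(c,cv2.COLOR_BGR2HSV)
    m=((h[...,0]<18)&(h[...,1]>95)&(h[...,2]>45)).astype('uint8')
    k,l,st,ce=cv2.connectedComponentsWithStats(m)
    for i in range(1,k):
        if st[i,4]<12: continue
        y,x=np.nonzero(l==i); pts_=np.c_[x+x0,y+y0]; v=cv2.fitLine(pts_.astype(np.float32),2,0,.01,.01).ravel()
        t=(pts_-v[2:])@v[:2]; print(n,'n',st[i,4],'ends',(v[2:]+v[:2]*t.min()).round(1),(v[2:]+v[:2]*t.max()).round(1))
E
python3 - <<'E'
from tip import *
tan('side',300,410,215,300,'pics/side5.png'); pts('side')
E
```

```text
side n 54 ends [322.4 228. ] [323.2 215.9]
side n 128 ends [351.4 257.1] [382. 245.]
side n 144 ends [320.  270.5] [333.6 261.9]
side 0 [[318.6, 270.4], [347.2, 258.5], [380.9, 244.5]]
side 15 [[319.3, 267.9], [346.3, 261.0], [377.3, 253.0]]
side 25 [[320.3, 266.1], [345.2, 262.7], [373.5, 259.0]]
side 30 [[321.0, 265.1], [344.6, 263.6], [371.1, 262.0]]
side 35 [[321.7, 264.2], [343.8, 264.6], [368.5, 265.0]]
side 40 [[322.6, 263.2], [343.0, 265.5], [365.6, 267.9]]
side 45 [[323.5, 262.3], [342.1, 266.4], [362.6, 270.8]]
```

Emit:
{"op": "drive_tool", "data": {
  "targets": [
    [1, 0, 0, 2, 0],
    [1, 0, 0, 4, 0],
    [1, 0, 0, 4, 0]
  ]
}}

```text
clock: 11.55
position: [388.0, 250.3, 168.4]
ee_rot: [0.969, 0.249, 0.001, 0.001]
contact_force: [-14.9, -6.7, 30.4]
gripper_width: 22.8
grasp_force: 66.9
```

```bash
python3 -c "
from tip import *
tan('side',335,410,215,300); pts('side')"
```

```text
side n 121 ends [352.  258.1] [381.3 247.9]
side 0 [[318.7, 271.0], [347.2, 259.1], [380.8, 245.1]]
side 15 [[319.4, 268.5], [346.3, 261.6], [377.3, 253.6]]
side 25 [[320.4, 266.7], [345.3, 263.4], [373.4, 259.6]]
side 30 [[321.1, 265.8], [344.6, 264.3], [371.1, 262.6]]
side 35 [[321.8, 264.8], [343.8, 265.2], [368.5, 265.5]]
side 40 [[322.7, 263.9], [343.0, 266.1], [365.6, 268.5]]
side 45 [[323.6, 262.9], [342.1, 267.0], [362.6, 271.4]]
```

Emit:
{"op": "drive_tool", "data": {
  "targets": [
    [1, 0, 0, 2, 0],
    [1, 0, 0, 4, 0],
    [1, 0, 0, 6, 0],
    [1, 0, 0, 8, 0],
    [1, 0, 0, 9, 0],
    [1, 0, 0, 9, 0]
  ]
}}

```text
clock: 12.2
position: [387.7, 250.1, 159.9]
ee_rot: [0.969, 0.249, 0.001, 0.001]
contact_force: [-19.4, -7.3, 33.3]
gripper_width: 22.7
grasp_force: 76.1
```

```bash
python3 -c "
from tip import *
tan('side',335,410,215,300); pts('side')"
```

```text
side n 101 ends [351.1 261.5] [378.  255.1]
side 0 [[318.6, 272.6], [347.0, 260.7], [380.5, 246.8]]
side 15 [[319.3, 270.1], [346.1, 263.2], [377.0, 255.2]]
side 25 [[320.3, 268.3], [345.1, 264.9], [373.1, 261.1]]
side 30 [[321.0, 267.4], [344.4, 265.8], [370.8, 264.1]]
side 35 [[321.7, 266.5], [343.7, 266.7], [368.2, 267.0]]
side 40 [[322.6, 265.5], [342.8, 267.6], [365.4, 270.0]]
side 45 [[323.5, 264.6], [341.9, 268.5], [362.3, 272.9]]
```

Emit:
{"op": "drive_tool", "data": {
  "targets": [
    [1, 0, 0, 2, 0],
    [1, 0, 0, 4, 0],
    [1, 0, 0, 6, 0],
    [1, 0, 0, 8, 0],
    [1, 0, 0, 8, 0]
  ]
}}

```text
clock: 12.75
position: [388.4, 250.6, 152.0]
ee_rot: [0.969, 0.249, 0.002, 0.0]
contact_force: [-16.7, -7.8, 33.4]
gripper_width: 22.7
grasp_force: 87.8
```

```bash
python3 -c "
from tip import *
tan('side',335,410,215,300); pts('side')"
```

```text
side n 77 ends [350.1 265. ] [373.1 262.9]
side 0 [[318.2, 274.2], [346.5, 262.4], [379.9, 248.4]]
side 15 [[318.9, 271.8], [345.7, 264.8], [376.4, 256.8]]
side 25 [[319.9, 270.0], [344.6, 266.6], [372.5, 262.7]]
side 30 [[320.6, 269.1], [343.9, 267.4], [370.2, 265.6]]
side 35 [[321.3, 268.1], [343.2, 268.3], [367.6, 268.6]]
side 40 [[322.2, 267.2], [342.3, 269.2], [364.8, 271.5]]
side 45 [[323.1, 266.3], [341.4, 270.1], [361.8, 274.4]]
```

Emit:
{"op": "drive_tool", "data": {
  "targets": [
    [1, 0, 0, 2, 0],
    [1, 0, 0, 4, 0],
    [1, 0, 0, 6, 0],
    [1, 0, 0, 6.5, 0],
    [1, 0, 0, 6.5, 0]
  ]
}}

```text
clock: 13.3
position: [389.4, 251.2, 146.8]
ee_rot: [0.968, 0.249, 0.003, -0.0]
contact_force: [-17.4, -9.5, 39.2]
gripper_width: 22.8
grasp_force: 97.6
```

```bash
python3 -c "
from tip import *
tan('side',335,410,215,300); pts('side')"
```

```text
side n 57 ends [351.  267.8] [369.  267.9]
side 0 [[317.7, 275.4], [346.0, 263.5], [379.2, 249.6]]
side 15 [[318.4, 273.0], [345.1, 266.0], [375.8, 257.9]]
side 25 [[319.4, 271.2], [344.1, 267.7], [372.0, 263.7]]
side 30 [[320.1, 270.3], [343.4, 268.6], [369.6, 266.7]]
side 35 [[320.8, 269.3], [342.6, 269.5], [367.1, 269.6]]
side 40 [[321.7, 268.4], [341.8, 270.4], [364.3, 272.5]]
side 45 [[322.6, 267.5], [340.9, 271.2], [361.3, 275.4]]
```

Emit:
{"op": "drive_tool", "data": {
  "targets": [
    [1, 0, 0, -30, 0],
    [1, 0, 0, -75, 0],
    [1, 0, 0, -120, 0],
    [1, 0, 0, -150, 0],
    [1, 15, 30, -150, 8],
    [1, 37, 70, -150, 16],
    [1, 60, 110, -150, 24],
    [1, 80, 150, -150, 32],
    [1, 100, 190, -150, 40],
    [1, 120, 225, -150, 48],
    [1, 137, 263, -150, 56],
    [1, 137, 263, -150, 64]
  ]
}}

```text
clock: 14.55
position: [637.5, 83.2, 286.8]
ee_rot: [0.951, -0.308, -0.001, 0.001]
contact_force: [-1.3, 0.7, -0.0]
gripper_width: 22.7
grasp_force: 92.0
```

```bash
python3 go.py 636.4 86.8 270 -61.45
```

```text
pos [637.5  83.2 286.8] yaw -35.9 z [-0.002 -0.002 -1.   ] F [-1.3  0.7 -0. ] w 22.7 gf 92.0 t 14.55
move [-3.  -2.3 16.8] roll 25.5 dist 17.0
```

Emit:
{"op": "drive_tool", "data": {
  "targets": [
    [1, -1, -1, 0, 8],
    [1, -3, -2, 5, 16],
    [1, -3, -2, 17, 25.5],
    [1, -3, -2, 35, 25.5],
    [1, -3, -2, 46, 25.5],
    [1, -3, -2, 46, 25.5],
    [1, -3, -2, 46, 25.5]
  ]
}}

```text
clock: 15.25
position: [633.6, 89.6, 243.8]
ee_rot: [0.863, -0.506, 0.0, 0.0]
contact_force: [0.1, 0.1, -0.8]
gripper_width: 22.7
grasp_force: 92.0
```

```bash
python3 go.py 636.4 86.8 212 -61.45; python3 - <<'E'
from tip import *
im=arm.get_image('side'); cv2.imwrite('pics/side6.png',im); t=arm.get_image('top'); cv2.imwrite('pics/top6.png',t)
a=im[160:300,205:345]; b=t[150:290,130:270]
cv2.imwrite('pics/p6.png',np.clip(np.hstack([cv2.resize(x,(400,400),interpolation=cv2.INTER_CUBIC) for x in(a,b)])*1.4,0,255).astype('uint8'))
pts('side');pts('top')
E
```

```text
pos [633.6  89.6 243.8] yaw -60.8 z [ 0. -0. -1.] F [ 0.1  0.1 -0.8] w 22.7 gf 92.0 t 15.25
move [ 3.8 -1.1 31.8] roll 0.7 dist 32.0
side 0 [[242.9, 188.0], [255.4, 209.9], [272.0, 238.7]]
side 15 [[242.8, 185.7], [255.4, 212.0], [271.4, 245.7]]
side 25 [[243.1, 184.7], [255.1, 213.0], [270.2, 248.4]]
side 30 [[243.2, 184.3], [254.9, 213.3], [269.3, 249.1]]
side 35 [[243.5, 184.1], [254.6, 213.5], [268.3, 249.5]]
side 40 [[243.7, 183.9], [254.3, 213.5], [267.2, 249.4]]
side 45 [[244.0, 183.9], [254.0, 213.5], [265.9, 249.0]]
top 0 [[258.8, 153.4], [228.9, 170.3], [191.8, 191.3]]
top 15 [[258.0, 152.4], [230.0, 171.2], [196.6, 193.6]]
top 25 [[256.9, 152.0], [231.2, 171.5], [201.4, 193.9]]
top 30 [[256.2, 152.0], [231.9, 171.5], [204.2, 193.7]]
top 35 [[255.4, 152.0], [232.8, 171.4], [207.2, 193.3]]
top 40 [[254.5, 152.1], [233.7, 171.3], [210.5, 192.7]]
top 45 [[253.5, 152.2], [234.7, 171.1], [213.9, 191.8]]
```

View pics/p6.png

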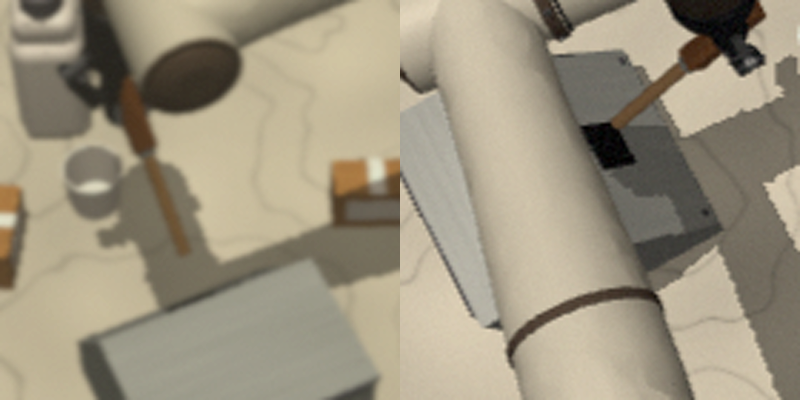

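```bash
cat > tri.py <<'E'
from tip import *
def tri(a,b):
    A=[]
    for n in('top','side'):
        K,r,t=cam(n); A.append(K@np.c_[R.from_rotvec(r).as_matrix(),t])
    X=cv2.triangulatePoints(A[0],A[1],np.array(a,float),np.array(b,float)).ravel(); return X[:3]/X[3]
E
python3 - <<'E'
from tri import *
T=tri((205.6,193.4),(268.7,247.5)); F=tri((228.5,172),(256,214)); p=s['position']
print('tip',T.round(1),'ferrule',F.round(1),'p',p.round(1)); v=T-F; v/=np.linalg.norm(v); print('len',np.linalg.norm(T-F),'pitch',np.degrees(-np.arcsin(v[2])),'yaw',np.degrees(np.arctan2(v[1],v[0])))
print(proj('top',[T]),proj('side',[T]))
m=np.array([564,219.8,147]);u=np.array([-.391,.719,-.574]); print('rel',(T-p).round(1),'pre',(m-30*u).round(1))
tan('side',225,300,165,275); tan('top',190,262,150,205)
E
```

```text
tip [569.5 202.5 209.1] ferrule [610.7 131.8 270.3] p [633.9  89.7 244.7]
len 102.20951064723654 pitch 36.78125844943128 yaw 120.23862798510602
[[205.64770218 193.08477438]] [[268.91793975 247.56775006]]
rel [-64.4 112.8 -35.6] pre [575.7 198.2 164.2]
side n 192 ends [248.4 186.1] [254.8 212. ]
side n 129 ends [256.6 214.8] [269.1 247.9]
top n 18 ends [251.3 157.3] [256.3 152.3]
top n 102 ends [229.3 172.3] [237.9 163.9]
top n 138 ends [204.5 193.5] [228.1 173.3]
```

Emit:
{"op": "drive_tool", "data": {
  "targets": [
    [1, 2, -1, 15, 0.7],
    [1, 5, -1.5, 35, 0.7],
    [1, 5, -1.5, 45, 0.7],
    [1, 5, -1.5, 45, 0.7],
    [1, 5, -1.5, 45, 0.7],
    [1, 5, -1.5, 45, 0.7]
  ]
}}

```text
clock: 16.05
position: [637.7, 86.3, 200.0]
ee_rot: [0.859, -0.511, 0.001, -0.001]
contact_force: [0.6, 0.5, -0.8]
gripper_width: 23.2
grasp_force: 92.0
```

```bash
python3 - <<'E'
from tri import *
print(s['position'].round(1))
tan('side',225,300,165,275,'pics/side7.png'); tan('top',190,262,150,210,'pics/top7.png')
m=np.array([563,221,147]);u=np.array([-.391,.719,-.574])
print([ (n,proj(n,[m,m-30*u,m-140*u]).round(1).tolist()) for n in('top','side')])
E
```

```text
[637.7  86.3 200. ]
side n 172 ends [247.5 196.2] [254.4 220.6]
side n 128 ends [255.9 223.1] [267.7 255.8]
top n 16 ends [256.  160.5] [258.4 156.2]
top n 88 ends [232.3 173.8] [242.  167.8]
top n 124 ends [208.1 195.1] [231.  176.2]
[('top', [[203.0, 200.1], [209.5, 194.7], [234.7, 173.7]]), ('side', [[271.1, 265.0], [267.5, 255.3], [254.4, 219.8]])]
```

Emit:
{"op": "drive_tool", "data": {
  "targets": [
    [1, -8.2, 0, 5.7, 0],
    [1, -16.4, 0, 11.5, 0],
    [1, -24.6, 0, 17.2, 0],
    [1, -32.8, 0, 23, 0],
    [1, -36.9, 0, 25.8, 0],
    [1, -36.9, 0, 25.8, 0]
  ]
}}

```text
clock: 16.75
position: [618.8, 119.1, 172.1]
ee_rot: [0.86, -0.511, -0.0, 0.001]
contact_force: [-0.3, -0.4, -1.1]
gripper_width: 22.7
grasp_force: 92.0
```

```bash
python3 - <<'E'
from tri import *
print(s['position'].round(1),s['contact_force'].round(1),s['gripper_width'])
tan('side',225,300,165,285,'pics/side8.png'); tan('top',185,262,150,215,'pics/top8.png')
m=np.array([563,221,147]);u=np.array([-.391,.719,-.574])
print([ (n,proj(n,[m,m-95*u]).round(1).tolist()) for n in('top','side')])
E
```

```text
[618.8 119.1 172.1] [-0.3 -0.4 -1.1] 22.679323208595484
side n 44 ends [276.6 164.6] [281.7 172.5]
side n 179 ends [253.9 211.3] [260.1 235.7]
side n 109 ends [262.  238.6] [271.5 265.2]
top n 22 ends [243.5 171.7] [246.9 165.5]
top n 79 ends [221.  181.9] [232.6 179.1]
top n 112 ends [200.6 201.8] [220.5 185.4]
[('top', [[203.0, 200.1], [224.1, 182.5]]), ('side', [[271.1, 265.0], [259.7, 234.3]])]
```

Emit:
{"op": "drive_tool", "data": {
  "targets": [
    [1, -6.5, 0, 4.6, 0],
    [1, -13, 0, 9.2, 0],
    [1, -18, 0, 12.6, 0],
    [1, -22, 0, 15.5, 0],
    [1, -22, 0, 15.5, 0]
  ]
}}

```text
clock: 17.35
position: [609.7, 137.6, 159.0]
ee_rot: [0.86, -0.511, 0.001, -0.0]
contact_force: [0.9, -2.9, 4.6]
gripper_width: 22.7
grasp_force: 92.7
```

Emit:
{"op": "drive_tool", "data": {
  "targets": [
    [1, -3, 0, 2, 0],
    [1, -5, 0, 3.5, 0],
    [1, -5, 0, 3.5, 0]
  ]
}}

```text
clock: 17.65
position: [608.4, 141.5, 156.8]
ee_rot: [0.86, -0.511, 0.003, -0.001]
contact_force: [1.7, -4.6, 7.3]
gripper_width: 23.1
grasp_force: 92.9
```

Emit:
{"op": "drive_tool", "data": {
  "targets": [
    [1, -1.6, 0, 1.1, 0],
    [1, -2.5, 0, 1.7, 0],
    [1, -2.5, 0, 1.7, 0]
  ]
}}

```text
clock: 17.95
position: [607.6, 143.4, 156.2]
ee_rot: [0.86, -0.511, 0.003, -0.001]
contact_force: [0.8, -5.8, 10.6]
gripper_width: 22.8
grasp_force: 93.3
```

```bash
python3 - <<'E'
from tri import *
a=cv2.imread('pics/side8.png').astype(int); b=arm.get_image('side'); cv2.imwrite('pics/side9.png',b)
d=np.abs(a-b.astype(int)).sum(2)
O=np.array([539.4,265]);
def W(x,y,z): c,q=np.cos(np.radians(118.55)),np.sin(np.radians(118.55)); return [O[0]+c*x-q*y,O[1]+q*x+c*y,z]
print(proj('side',[W(130,-110,204),W(130,110,204),W(-12,110,203),W(-12,-110,203),W(92,0,341)]).round().tolist())
for y in range(250,350,12): print([int(d[y:y+12,x:x+12].mean()) for x in range(230,345,12)])
E
```

```text
[[261.0, 322.0], [336.0, 290.0], [312.0, 251.0], [240.0, 279.0], [293.0, 267.0]]
[5, 107, 25, 14, 50, 92, 56, 59, 4, 7]
[2, 53, 49, 77, 27, 70, 28, 27, 70, 71]
[8, 33, 16, 18, 20, 19, 20, 20, 26, 1]
[2, 42, 20, 22, 22, 22, 22, 22, 20, 2]
[1, 26, 25, 21, 22, 22, 17, 9, 1, 1]
[1, 2, 25, 20, 14, 6, 1, 1, 1, 1]
[1, 1, 4, 3, 1, 2, 1, 1, 2, 1]
[1, 1, 1, 1, 1, 1, 1, 1, 1, 1]
[1, 1, 1, 2, 1, 1, 1, 1, 1, 1]
```

Emit:
{"op": "drive_tool", "data": {
  "targets": [
    [1, 1, 0, -0.7, 0],
    [1, 1, 0, -0.7, 0],
    [1, 1, 0, -0.7, 0],
    [1, 1, 0, -0.7, 0],
    [1, 1, 0, -0.7, 0],
    [1, 1, 0, -0.7, 0],
    [1, 1, 0, -0.7, 0]
  ]
}}

```text
clock: 18.7
position: [608.0, 142.5, 156.5]
ee_rot: [0.86, -0.511, 0.003, -0.001]
contact_force: [1.8, -5.5, 10.0]
gripper_width: 22.8
grasp_force: 93.1
```

```bash
python3 - <<'E'
from h import *
b=arm.get_image('side');cv2.imwrite('pics/side10.png',b);t=arm.get_image('top');cv2.imwrite('pics/top10.png',t)
cv2.imwrite('pics/p10.png',np.clip(np.hstack([cv2.resize(x,(400,400),interpolation=cv2.INTER_CUBIC) for x in(b[180:360,190:370],t[120:300,100:280])])*1.4,0,255).astype('uint8'))
E
```

```text
(no output)
```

View pics/p10.png

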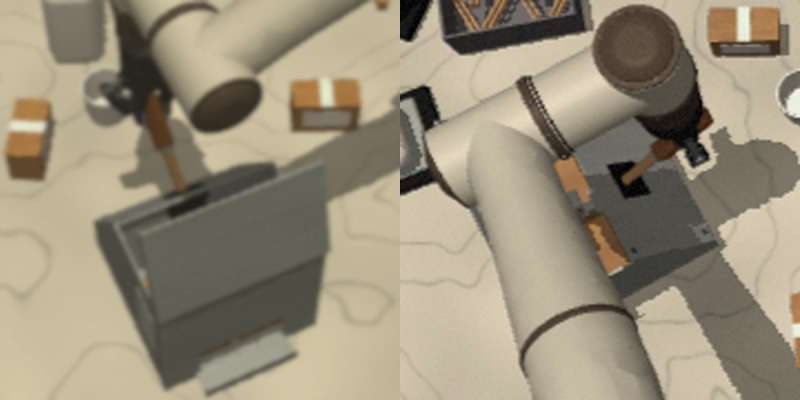

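Emit:
{"op": "drive_tool", "data": {
  "targets": [
    [1, 8, 0, -5.7, 0],
    [1, 20, 0, -14, 0],
    [1, 32, 0, -22.4, 0],
    [1, 45, 0, -31.5, 0],
    [1, 58, 0, -40.7, 0],
    [1, 70, 0, -49, 0],
    [1, 72, 0, -80, 0],
    [1, 72, 0, -110, 0],
    [1, 72, 0, -110, 0]
  ]
}}

```text
clock: 19.7
position: [643.0, 79.7, 268.7]
ee_rot: [0.859, -0.511, 0.004, -0.003]
contact_force: [0.0, 0.3, -0.2]
gripper_width: 22.5
grasp_force: 91.9
```

```bash
python3 go.py 453 -265 200 -84.2; python3 -c "
from tri import *
tan('side',225,300,150,275,'pics/side11.png'); tan('top',190,265,140,210,'pics/top11.png')
pts('side');pts('top')"
```

```text
pos [643.   79.7 268.7] yaw -61.5 z [ 0.01   0.002 -1.   ] F [ 0.   0.3 -0.2] w 22.5 gf 91.9 t 19.7
move [212.1 332.1  66.2] roll 22.7 dist 400.0
side n 196 ends [245.3 177.2] [251.4 203.9]
side n 16 ends [277. 185.] [281.4 181.5]
side n 130 ends [253.4 206.9] [265.5 240.2]
top n 20 ends [256.2 151.8] [259.3 146.9]
top n 101 ends [232.1 167.2] [240.1 157.9]
top n 141 ends [206.3 188.4] [230.3 168.3]
side 0 [[239.7, 179.6], [251.9, 201.5], [268.0, 230.4]]
side 15 [[239.6, 177.2], [251.8, 203.7], [267.5, 237.6]]
side 25 [[239.8, 176.1], [251.6, 204.7], [266.3, 240.5]]
side 30 [[240.0, 175.8], [251.4, 205.0], [265.5, 241.3]]
side 35 [[240.2, 175.5], [251.1, 205.2], [264.6, 241.6]]
side 40 [[240.4, 175.3], [250.9, 205.3], [263.5, 241.7]]
side 45 [[240.7, 175.3], [250.5, 205.3], [262.3, 241.3]]
top 0 [[262.1, 147.1], [231.4, 163.9], [193.4, 184.8]]
top 15 [[261.3, 146.0], [232.5, 164.9], [198.2, 187.4]]
top 25 [[260.2, 145.5], [233.7, 165.2], [203.1, 187.8]]
top 30 [[259.5, 145.4], [234.5, 165.2], [205.9, 187.7]]
top 35 [[258.7, 145.4], [235.3, 165.2], [209.0, 187.4]]
top 40 [[257.8, 145.5], [236.3, 165.1], [212.3, 186.8]]
top 45 [[256.8, 145.6], [237.3, 164.9], [215.8, 186.1]]
```

Emit:
{"op": "drive_tool", "data": {
  "targets": [
    [1, 22, 35, 0, 2.5],
    [1, 46, 72, 0, 5],
    [1, 71, 111, 10, 7.5],
    [1, 95, 149, 20, 10],
    [1, 120, 188, 30, 13],
    [1, 145, 227, 40, 16],
    [1, 170, 266, 50, 19],
    [1, 192, 301, 60, 21],
    [1, 205, 320, 66, 22.7],
    [1, 212, 332, 66, 22.7],
    [1, 212, 332, 66, 22.7],
    [1, 212, 332, 66, 22.7]
  ]
}}

```text
clock: 21.0
position: [449.8, -264.2, 196.7]
ee_rot: [0.742, -0.67, -0.0, -0.0]
contact_force: [0.9, 0.4, -0.1]
gripper_width: 23.1
grasp_force: 91.9
```

```bash
python3 go.py 453 -265 50 -84.2
```

```text
pos [ 449.8 -264.2  196.7] yaw -84.2 z [-0.  0. -1.] F [ 0.9  0.4 -0.1] w 23.1 gf 91.9 t 21.0
move [  1.1  -3.1 146.7] roll 0.0 dist 147.0
```

Emit:
{"op": "drive_tool", "data": {
  "targets": [
    [1, 0, -2, 40, 0],
    [1, 0, -2, 80, 0],
    [1, 0, -2, 115, 0],
    [1, 0, -2, 135, 0],
    [1, 0, -2, 147, 0],
    [1, 0, -2, 155, 0],
    [1, 0, -2, 163, 0],
    [1, 0, -2, 170, 0],
    [1, 0, -2, 177, 0],
    [1, 0, -2, 177, 0]
  ]
}}

```text
clock: 22.0
position: [454.5, -264.9, 21.7]
ee_rot: [0.742, -0.67, 0.003, -0.001]
contact_force: [1.1, -0.0, 2.9]
gripper_width: 22.6
grasp_force: 90.1
```

Emit:
{"op": "drive_tool", "data": {
  "targets": [
    [1, 0, 0, 5, 0],
    [1, 0, 0, 10, 0],
    [1, 0, 0, 15, 0],
    [1, 0, 0, 20, 0],
    [1, 0, 0, 25, 0],
    [1, 0, 0, 30, 0],
    [1, 0, 0, 35, 0],
    [1, 0, 0, 40, 0],
    [1, 0, 0, 45, 0],
    [1, 0, 0, 45, 0]
  ]
}}

```text
clock: 23.0
position: [453.6, -264.7, -24.0]
ee_rot: [0.742, -0.67, 0.002, -0.001]
contact_force: [1.4, -0.9, 4.7]
gripper_width: 22.8
grasp_force: 87.3
```

Emit:
{"op": "drive_tool", "data": {
  "targets": [
    [1, 0, 0, 2, 0],
    [1, 0, 0, 4, 0],
    [1, 0, 0, 6, 0],
    [1, 0, 0, 6, 0]
  ]
}}

```text
clock: 23.4
position: [452.4, -264.5, -30.7]
ee_rot: [0.742, -0.67, 0.001, -0.0]
contact_force: [0.5, -2.9, 3.5]
gripper_width: 22.8
grasp_force: 87.1
```

Keep going in 1 mm steps until the force shows handle or fingertip contact.

Emit:
{"op": "drive_tool", "data": {
  "targets": [
    [1, 0, 0, 1, 0],
    [1, 0, 0, 2, 0],
    [1, 0, 0, 2, 0]
  ]
}}

```text
clock: 23.7
position: [452.0, -264.4, -32.9]
ee_rot: [0.742, -0.67, 0.0, -0.0]
contact_force: [1.8, -3.0, 4.0]
gripper_width: 23.0
grasp_force: 87.4
```

Emit:
{"op": "drive_tool", "data": {
  "targets": [
    [1, 0, 0, 1, 0],
    [1, 0, 0, 2, 0],
    [1, 0, 0, 2, 0]
  ]
}}

```text
clock: 24.0
position: [452.1, -264.4, -33.0]
ee_rot: [0.742, -0.67, 0.001, -0.0]
contact_force: [-2.8, -0.5, 19.0]
gripper_width: 23.0
grasp_force: 95.4
```

```bash
python3 -c "
from tri import *
tan('side',280,340,150,225,'pics/side12.png'); pts('side'); print(proj('side',[[452.8,-265,12],[437,-110,12]]))"
```

```text
side n 113 ends [312.8 182. ] [313.3 164. ]
side n 55 ends [280.9 185. ] [281. 166.]
side n 82 ends [313.4 184.1] [315.4 208. ]
side n 108 ends [321.  220.2] [333.  220.1]
side 0 [[310.6, 165.6], [312.4, 183.8], [314.9, 207.6]]
side 15 [[310.7, 163.7], [312.3, 185.6], [314.2, 213.5]]
side 25 [[310.9, 162.9], [312.1, 186.4], [313.7, 215.8]]
side 30 [[310.9, 162.6], [312.0, 186.6], [313.4, 216.5]]
side 35 [[311.0, 162.4], [312.0, 186.8], [313.1, 216.8]]
side 40 [[311.1, 162.3], [311.9, 186.8], [312.8, 216.8]]
side 45 [[311.2, 162.3], [311.8, 186.8], [312.5, 216.5]]
[[311.34218462 173.7705983 ]
 [314.74311377 207.00027979]]
```

Emit:
{"op": "drive_tool", "data": {
  "targets": [
    [0.6, 0, 0, 0, 0],
    [0.52, 0, 0, 0, 0],
    [0.49, 0, 0, 0, 0],
    [0.47, 0, 0, 0, 0],
    [0.45, 0, 0, 0, 0],
    [0.43, 0, 0, 0, 0],
    [0.41, 0, 0, 0, 0],
    [0.38, 0, 0, 0, 0],
    [0.35, 0, 0, 0, 0],
    [0.3, 0, 0, 0, 0]
  ]
}}

```text
clock: 25.05
position: [454.5, -264.3, -33.5]
ee_rot: [0.743, -0.67, 0.003, -0.001]
contact_force: [2.5, 1.9, 10.5]
gripper_width: 30.2
grasp_force: 5.1
```

```bash
python3 go.py 453 -265 60 -84.2; python3 -c "
from tri import *
tan('side',300,325,150,225,'pics/side13.png')"
```

```text
pos [ 454.5 -264.3  -33.5] yaw -84.1 z [ 0.006 -0.002 -1.   ] F [ 2.5  1.9 10.5] w 30.2 gf 5.1 t 25.05
move [  0.7   1.  -93.5] roll 0.1 dist 94.0
side n 124 ends [312.4 164. ] [313.  182.1]
side n 73 ends [313.5 184.9] [315.7 207. ]
side n 33 ends [322.3 224.1] [323.  215.9]
```

Emit:
{"op": "drive_tool", "data": {
  "targets": [
    [0.1, 0, 0, 0, 0],
    [-0.2, 0, 0, -1, 0],
    [-0.6, 0, 0, -2, 0],
    [-1, 0, 0, -3, 0],
    [-1, 0, 0, -3, 0],
    [-1, 0, 0, -20, 0],
    [-1, 0, 0, -60, 0],
    [-1, 0, 0, -110, 0],
    [-1, 0, 0, -160, 0],
    [-1, 0, 0, -200, 0],
    [-1, 0, 0, -200, 0]
  ]
}}

```text
clock: 26.2
position: [455.0, -265.7, 171.2]
ee_rot: [0.742, -0.67, 0.006, -0.002]
contact_force: [0.6, 0.9, 0.1]
gripper_width: 85.5
grasp_force: 0.0
```

Emit:
{"op": "drive_tool", "data": {
  "targets": [
    [-1, 0, 50, 0, 0],
    [-1, 0, 100, 0, 0],
    [-1, 0, 100, 0, 0],
    [-1, 0, 100, 0, 0]
  ]
}}

```text
clock: 26.6
position: [350.8, -274.4, 164.5]
ee_rot: [0.742, -0.671, -0.0, 0.0]
contact_force: [0.7, -1.1, -0.3]
gripper_width: 85.5
grasp_force: 0.0
```

```bash
python3 go.py 453 -265 60 -84.2; python3 - <<'E'
from h import *
b=arm.get_image('side');t=arm.get_image('top');a=cv2.imread('pics/top1.png')
cv2.imwrite('pics/top14.png',t)
cv2.imwrite('pics/p14.png',np.clip(np.hstack([cv2.resize(x,(400,400),interpolation=cv2.INTER_CUBIC) for x in(b[120:330,170:380],t[90:350,200:460])])*1.4,0,255).astype('uint8'))
E
```

```text
pos [ 350.8 -274.4  164.5] yaw -84.3 z [-0.  0. -1.] F [ 0.7 -1.1 -0.3] w 85.5 gf 0.0 t 26.6
move [   0.8 -102.6  104.5] roll -0.1 dist 146.0
```

View pics/p14.png

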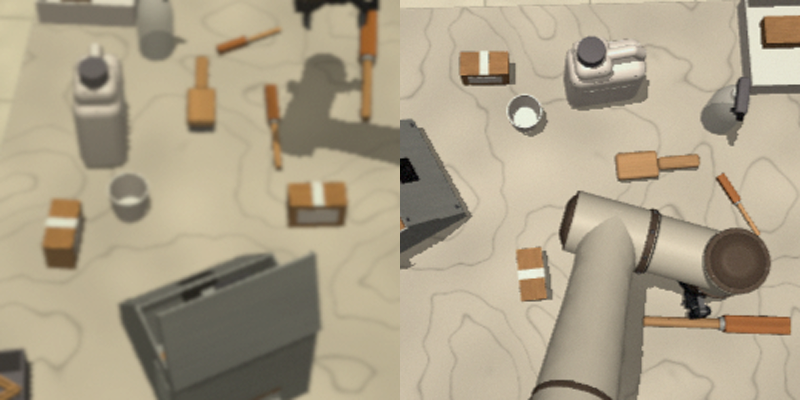

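The picture shows the key lying flat at side crop (273,125) and nothing touching it. The lid stands open, and the cartons, cup, jug, brush and other keys look unmoved. I'm handing the job in.

```bash
python3 -c "
from bench import arm
print(arm.job_done())"
```

```text
the job is handed in; nothing more can be done
None
```

The job is handed in at about 27 s: the lid sprang open and was still wide open in the last picture, the key was drawn out and laid flat near its original place, and nothing else looks shifted; the system gave no verdict.

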